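Chock a row of capped vacuum tubes

ROBOT

A 6-joint arm with a two-finger parallel gripper is mounted at the origin on a cart in front of the work surface, level with it; the furniture and walls round the work are solid. World frame = base frame: x ahead of the robot, y to its left, z up, the work surface at z = 0. Lengths are in m, angles in rad, forces in N, time in s.
With the tool pointing down it reaches from about 0.35 to 0.925 m from the base axis. Payload 6.4 kg.
Tool frame: the origin (TCP) lies midway between the tips of the shut fingers; the grasp point (between the pads) lies r.pinch_z behind it (r.pinch_z is the distance from the TCP to the grasp point, in m); z points along the fingers, y is the line along which they close (so a half turn about z gives the same grasp; the last joint's range is limited). The gripper opens to 94 mm and grips with 3 to 60 N. Pads are 16 mm wide; open, the fingers measure 119 mm over their backs; the gripper's body (75 mm by 177 mm) begins 78 mm behind the grasp point.
Start: joints at [-1.305, 0.245, 1.558, -0, 1.339, -0.174], TCP at [0.277, -0.588, 0.205] pointing down, gripper open.
Joint ranges: [-3.13, 3.13], [-1.02, 2.26], [0.13, 2.54], [-0.95, 4.09], [0.21, 2.88], [-2.74, 2.74]. Speed limits (rad/s): [2.57, 2.57, 3.14, 3.14, 3.14, 3.14].

INTERFACE

Orientations are given as a unit quaternion [x, y, z, w].
In Python, from cell import r gives the robot as it stands. The module is installed in compiled form; this text tells all that it offers.
- The arm moves only by the tool play_rows, never from a script. Its argument "plan" is a list of rows, each an object of numbers: "dx", "dy", "dz": the shift along the tool's x, y, z in cm; "ax", "ay", "az": the turn, a rotation vector about the tool's x, y, z in degrees. A call has 1 to 5 rows; each row is the pose to reach, as a shift and turn from the pose commanded when the call began, along the tool's axes at that moment; what a row does not reach only later rows make up. A row lasts 1/10 s, in which the tool goes at most 50 mm and 8.59 degrees, less where a joint would pass 70% of its speed; a pose out of reach is approached as far as the arm can. A call with a gripper value outside its range is refused whole. "claw" is the finger opening in cm, from 0 to 9.4, set as the call begins (left out, the last holds). The fingers move at their own pace and stop on an object; "newtons" is the grip in N (left out, the last holds). Time passes only in rows, so rows that repeat a pose let the fingers close. It gives the time, the measured TCP pose, the force, the opening and the grip force at its end, in the units of the state.
- r.state(): the state, without advancing time (a new reading comes with each control period).
- r.snapshot(name): name is "scene" or "top"; returns a dict with "color" (384x512x3 uint8, red, green, blue), "K" (3x3 intrinsics, pixels), "rvec" (rotation vector, rad) and "tvec" (3), from world to camera coordinates, as OpenCV has them. Camera axes: x right, y down, z forward; pixel columns grow to the right and rows downward; lengths in m; the calibration is good to about 2 mm. A picture is of the moment at which its call begins. There is no depth.
- r.sign_off(): hands the job in; it is judged then, once.
Trained networks look in a picture, given as the dict that the camera call returned (one of the last four; its "shot" number tells which), for a name from the list of things; names that differ only in an ending like _2 or _b are one class to them, and where a whole thing is asked for, a point or a joint stands for the part that bears it (a point fixed in the world has none). Each returns a list of dicts, best first, with "confidence" (0 to 1); they miss things now and then, are a little off and sometimes report something else, mostly with a low value. They report only what shows in the picture. A call takes as long as a camera call.
- r.find_in(picture, query): "position" ([x, y, z] in m, in world coordinates, good to about 4 mm: the middle of the surface that is visible of it).
- r.cut_out(picture, query): "pixels" (384x512 bool, what is visible of it).
The state is a dict: "t": time; "joint_pos": joint angles; "qvel": joint speeds; "joint_efforts": joint torques, N m; "ee_pos": TCP position; "eef_rot": TCP orientation; "contact_force": force on the tool from outside, world axes, zero at the start; "moment": the same for the moment, N m; "grip_width": opening from 0.0 (shut) to 1.0 (fully open); "grip_force": force on a finger pad.
Only numpy, scipy, OpenCV 4.12 (cv2) and the standard library are available. Lean on these libraries where they do the work, as an engineer would, in place of code of your own. Each camera call takes 0.05 s, during which the arm holds its last target. There are 200 camera calls.

TASK

Three capped steel vacuum tubes lie on their sides in a row against the blue bench stop, and nothing holds the other end. Pick up the yellow wedge chock, set it flat on the table beside the last tube and slide it in, thin edge first, square to the tube and at its middle, until it sits snug under the tube's curve, so that the row stays closed between stop and chock, and let go. Leave the flat yellow spacer block where it is.

Things in the scene. Friction and masses are not known exactly. Their poses are not given: they have to be found in the camera images.
- chock: yellow wedge, black ribs on slope, 66 (x) x 50 (y) x 28 mm, 0.12 kg. Origin: centre of underside, z up. x points to the thin edge (toe, 2 mm high, at x +33 mm); straight slope up to x -1 mm; then to x -33 mm the flat-topped heel with upright sides: grip across the 50 mm width at x -17 mm. When the slope touches a lying tube, its axis is 43 mm from the origin along x (65 mm or more clears it while lowering)
- tube_outer: last tube of the row, farthest from the stop: steel, red end caps, 44 mm diameter, 120 mm long, 0.25 kg, rolls freely. Origin at its middle on its axis, 22 mm above the table; y runs along the tube, x and z turn as it rolls. Two more tubes just like it lie between it and the stop, side by side, nearly touching
- bench_stop: blue steel stop fixed on the table: upright plate 150 mm long, 42 mm high, screwed foot behind. Origin: bottom centre of the face the first tube lies against; x points level along the row, away from the stop to the open end; y runs along the tubes. The last tube's axis starts at about x = 112 mm, y = 0
- spacer: yellow flat-topped spacer block with two black holes, 66 x 50 x 28 mm, no slope, lying near the chock; origin at the centre of its underside. To be left alone.

How it is judged:
At the end, for the whole second after the job is handed in: Chock flat on the table, toe to the last tube, slope within 11 mm of touching, within 25 mm of the row's middle and 11 degrees of square. Last tube within 12 mm of its closed-row place, 8 degrees of parallel to the stop and 20 mm of its middle. Both at rest, released; spacer not moved 30 mm (x of tube_outer in the frame of chock between 0.036 and 0.054 m and y of chock in the frame of bench_stop between -0.025 and 0.025 m and angle between the x axis of chock and the x axis of bench_stop, either way round below 0.2 rad and height (world z) of chock below 0.004 m and angle between chock's own z axis and vertical below 0.06 rad and x of tube_outer in the frame of bench_stop between 0.1 and 0.124 m and angle between the y axis of tube_outer and the y axis of bench_stop, either way round below 0.15 rad and y of tube_outer in the frame of bench_stop between -0.02 and 0.02 m and height (world z) of tube_outer below 0.027 m and linear speed of each of chock, tube_outer below 0.01 m/s).
It fails at once if the flat spacer block is moved more than 30 mm (distance of spacer from where it was at the start of the episode above 0.03 m).
It also fails if it takes over 35 s, if anything falls off the work surface, if the arm or the gripper's body presses on something with over 40 N, if the wrist force passes 120 N, or if a joint passes its speed limit or range.

## Working session

There is one attempt and no reset: what is moved stays moved. The work goes in short steps, Python scripts to look and compute and a tool call to move; the robot and the scene stay as the last step left them, time stands still between calls to the robot, and variables do not carry over. Pictures are saved under pics/ and viewed, at most 10 in all, crops included, and the job is handed in when it is done.

Besides the shell and the picture viewer there is one more tool, called after "Call:" as name(argument=value, ...), one argument or row to a line, values as JSON. play_rows: Moves the arm, as the interface text tells. Its arguments: {"type":"object","properties":{"plan":{"type":"array"},"claw":{"type":"number"},"newtons":{"type":"number"}},"required":["plan"]}

```bash
mkdir -p pics; cat > h.py <<'E'
import numpy as np, cv2
from cell import r
def ray(s,uv,z):
    R=cv2.Rodrigues(np.array(s["rvec"],float))[0];t=np.array(s["tvec"],float).ravel()
    d=R.T@np.linalg.inv(s["K"])@np.array([uv[0],uv[1],1.]);c=-R.T@t
    return c+d*(z-c[2])/d[2]
def proj(s,P):
    return cv2.projectPoints(np.array(P,float).reshape(-1,3),np.array(s["rvec"],float),np.array(s["tvec"],float),np.array(s["K"],float),None)[0].reshape(-1,2)
def save(s,n): cv2.imwrite("pics/"+n+".png",s["color"][:,:,::-1])
E
python3 - <<'E'
from h import *
st=r.state();print(st["t"],st["ee_pos"],st["eef_rot"],r.pinch_z)
P=[]
for n in("top","scene"):
    s=r.snapshot(n);save(s,n+"0");P.append(s["color"])
    for q in("chock","tube_outer","bench_stop","spacer"):
        print(n,q,[(np.round(d["position"],3),round(d["confidence"],2),proj(s,d["position"])[0].round()) for d in r.find_in(s,q)])
        for d in r.cut_out(s,q)[:2]:
            m=d["pixels"].astype(np.uint8);b=cv2.minAreaRect(cv2.findNonZero(m));
            print("   mask",m.sum(),round(d["confidence"],2),b, [ray(s,p,0.028)[:2].round(3).tolist() for p in cv2.boxPoints(b)])
E
ls pics
```

```text
0.0 [ 0.27658841 -0.58755821  0.20437841] [ 9.75920135e-01  2.18126130e-01 -3.52624570e-05 -9.38558589e-04] 0.0188
top chock [(array([ 0.442, -0.125,  0.025]), 0.7, array([389., 220.]))]
   mask 642 0.57 ((387.68975830078125, 221.9781036376953), (31.35492515563965, 21.70068359375), 19.98310661315918) [[0.428, -0.077], [0.477, -0.097], [0.449, -0.166], [0.401, -0.146]]
top tube_outer [(array([0.506, 0.401, 0.041]), 0.57, array([169., 199.]))]
   mask 879 0.96 ((169.83697509765625, 200.54913330078125), (49.6787109375, 17.987754821777344), 85.76361083984375) [[0.564, 0.43], [0.566, 0.385], [0.444, 0.378], [0.442, 0.422]]
top bench_stop [(array([0.491, 0.535, 0.004]), 0.64, array([120., 207.]))]
   mask 723 0.88 ((118.53881072998047, 205.03353881835938), (59.69687271118164, 15.105557441711426), 85.84036254882812) [[0.568, 0.555], [0.57, 0.517], [0.424, 0.506], [0.422, 0.543]]
top spacer [(array([ 0.602, -0.102,  0.032]), 0.73, array([376., 155.]))]
   mask 678 0.6 ((377.6986083984375, 155.63699340820312), (29.84549331665039, 23.40822982788086), 20.556047439575195) [[0.587, -0.061], [0.64
[... 408 characters left out ...]
09754943847656, 232.62197875976562), (42.0107421875, 15.929723739624023), 51.34019088745117) [[0.568, 0.434], [0.581, 0.386], [0.435, 0.38], [0.426, 0.426]]
   mask 873 0.48 ((160.02012634277344, 257.3858947753906), (51.939300537109375, 18.924257278442383), 55.00798416137695) [[0.571, 0.567], [0.581, 0.515], [0.409, 0.507], [0.403, 0.556]]
scene bench_stop [(array([0.488, 0.537, 0.008]), 0.79, array([161., 261.]))]
scene spacer [(array([ 0.591, -0.102,  0.03 ]), 0.54, array([313., 148.]))]
   mask 287 0.71 ((312.39996337890625, 148.7000274658203), (15.13223648071289, 20.71380043029785), 82.87498474121094) [[0.639, -0.085], [0.609, -0.155], [0.547, -0.11], [0.576, -0.043]]
scene0.png
top0.png
```

View pics/top0.png

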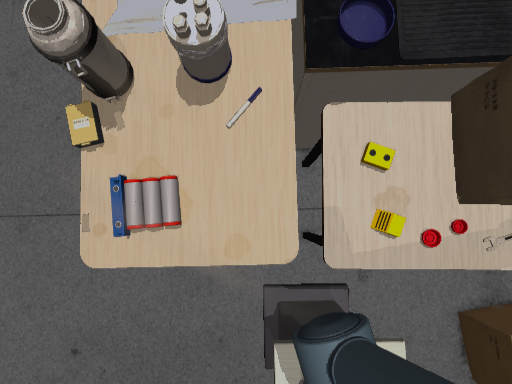

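View pics/scene0.png

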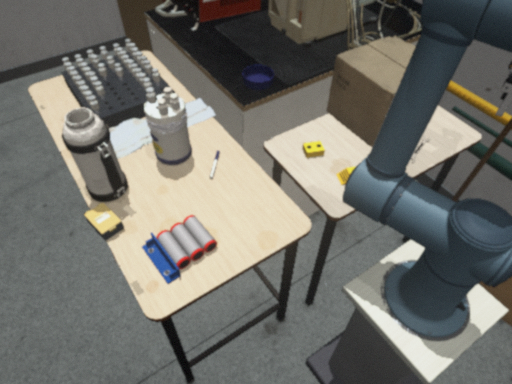

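```bash
cat > fit.py <<'E'
from h import *
from scipy.optimize import minimize
CH=np.array([[x,y,z] for y in(-.025,.025) for x,z in((33e-3,0),(33e-3,2e-3),(-1e-3,28e-3),(-33e-3,28e-3),(-33e-3,0))])
TU=np.array([[.022*np.cos(a),y,.022+.022*np.sin(a)] for y in(-.06,.06) for a in np.arange(0,6.28,.3)])
def place(M,p):
    c,s=np.cos(p[2]),np.sin(p[2]);return np.c_[M[:,0]*c-M[:,1]*s+p[0],M[:,0]*s+M[:,1]*c+p[1],M[:,2]]
def fit(views,M,p0):  # views: (snapshot, mask)
    S=8;ms=[(s,*cv2.boundingRect(m),m) for s,m in views]
    def cost(p):
        e=0
        for s,x,y,w,h,m in ms:
            x0,y0=x-12,y-12;W,H=w+24,h+24
            a=np.zeros((H*S,W*S),np.uint8)
            q=((proj(s,place(M,p))+.5-[x0,y0])*S).astype(np.float32)
            cv2.fillConvexPoly(a,cv2.convexHull(q).round().astype(np.int32),1)
            b=cv2.resize(m[y0:y0+H,x0:x0+W],(W*S,H*S),interpolation=cv2.INTER_NEAREST)
            e+=1-(a&b).sum()/(a|b).sum()
        return e
    p0=np.array(p0,float)
    sim=np.array([p0]+[p0+d for d in np.diag([.01,.01,.15])])
    o=minimize(cost,p0,method="Nelder-Mead",options=dict(initial_simplex=sim,xatol=1e-4,fatol=1e-5))
    return o.x,o.fun
def yellow(s,pos,rad=25):
    hsv=cv2.cvtColor(s["color"],cv2.COLOR_RGB2HSV);m=cv2.inRange(hsv,(22,150,60),(36,255,255))//255
    c=proj(s,pos)[0];z=np.zeros_like(m);cv2.circle(z,tuple(int(v) for v in c),rad,1,-1);m&=z
    h=cv2.convexHull(cv2.findNonZero(m));o=np.zeros_like(m);cv2.fillConvexPoly(o,h,1);return o
def tube(s): return r.cut_out(s,"tube_outer")[0]["pixels"].astype(np.uint8)
def draw(im,s,M,p,x0,y0,k):
    for a in proj(s,place(M,p)): cv2.circle(im,tuple(int(v) for v in (a+.5-[x0,y0])*k),3,(255,0,255),-1)
def crop(s,x0,y0,w,h,k): return cv2.resize(s["color"][y0:y0+h,x0:x0+w,::-1],None,fx=k,fy=k,interpolation=cv2.INTER_NEAREST)
E
python3 - <<'E'
from fit import *
t=r.snapshot("top")
for a in(1.2,1.2+np.pi):
    p,e=fit([(t,yellow(t,[.442,-.125,.02]))],CH,[.442,-.125,a]);print(p,e)
    if a<2: pc=p
ts=[(t,tube(t))]
p,e=fit(ts,TU,[.505,.403,-1.6]);print("top",p,e)
s=r.snapshot("scene");q,e=fit([(s,tube(s))],TU,[.505,.403,-1.6]);print("scene",q,e)
a=crop(t,365,195,50,50,8);draw(a,t,CH,pc,365,195,8)
b=crop(t,105,165,90,75,8);b=cv2.resize(b,(480,400));draw(b,t,TU,p,105,165,480/90)
# blue stop mask
hsv=cv2.cvtColor(t["color"],cv2.COLOR_RGB2HSV);m=cv2.inRange(hsv,(100,150,40),(125,255,255));m[:165]=0;m[240:]=0;m[:,:105]=0;m[:,135:]=0
R=cv2.minAreaRect(cv2.findNonZero(m));print(R,[ray(t,c,.042)[:2].round(4) for c in cv2.boxPoints(R)])
for c in cv2.boxPoints(R): cv2.circle(b,tuple(int(v) for v in (c+.5-[105,165])*480/90),3,(0,255,255),-1)
a=cv2.copyMakeBorder(a,0,0,0,0,0)[:400,:320];cv2.imwrite("pics/c1.png",np.hstack([crop(t,365,195,50,50,8)*0+cv2.resize(a,(400,400)) if 0 else a,b]))
E
```

```text
[ 0.43816908 -0.1260906   1.1885305 ] 0.045069597729627486
[ 0.43664926 -0.12985408  4.34922238] 0.145842798727851
top [ 0.50352821  0.4050452  -1.50290881] 0.0538148891289808
scene [ 0.50489115  0.40436354 -1.49447426] 0.051976270110593026
((117.5, 205.0), (60.0, 15.0), 90.0) [array([0.5686, 0.5459]), array([0.5676, 0.5091]), array([0.4227, 0.5091]), array([0.4235, 0.5454])]
```

View pics/c1.png

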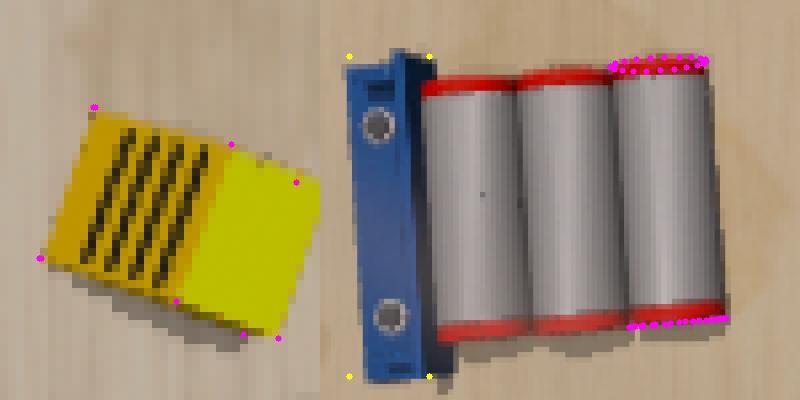

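```bash
cat > go.py <<'E'
import sys
from h import *
from scipy.spatial.transform import Rotation as Ro
def go(x,y,z,yawdeg):
    st=r.state();R=Ro.from_quat(st["eef_rot"]);a=np.radians(yawdeg)
    T=Ro.from_matrix(np.array([[np.cos(a),np.sin(a),0],[np.sin(a),-np.cos(a),0],[0,0,-1]]))
    d=R.inv().apply(np.array([x,y,z])-st["ee_pos"])*100
    print(round(st["t"],2),"d cm",d.round(2),"a deg",np.degrees((R.inv()*T).as_rotvec()).round(2))
if __name__=="__main__":
    v=list(map(float,sys.argv[1:]))
    for i in range(0,len(v),4): go(*v[i:i+4])
E
python3 go.py 0.31 -0.36 0.18 45 0.34 -0.18 0.16 68 0.4317 -0.1418 0.12 68.1 0.4317 -0.1418 0.004 68.1
```

```text
1.1 d cm [ 12.72 -19.23   2.54] a deg [ -0.   -0.  -19.8]
1.1 d cm [ 23.1  -34.24   4.55] a deg [ -0.   -0.  -42.8]
1.1 d cm [ 33.02 -33.79   8.55] a deg [ -0.   -0.  -42.9]
1.1 d cm [ 33.02 -33.79  20.15] a deg [ -0.   -0.  -42.9]
```

Call:
play_rows(
  plan=[
    {"dx": 2.5,"dy": -3.8,"dz": 0.5,"az": -4},
    {"dx": 5.0,"dy": -7.7,"dz": 1.0,"az": -8},
    {"dx": 7.6,"dy": -11.5,"dz": 1.5,"az": -12},
    {"dx": 10.2,"dy": -15.4,"dz": 2.0,"az": -16},
    {"dx": 12.7,"dy": -19.2,"dz": 2.5,"az": -20},
  ],
  claw=9.0,
)

```text
validation failed for argument at $.pl...
```

```bash
python3 go.py 0.34 -0.18 0.16 68 0.4317 -0.1418 0.10 68.1 0.4317 -0.1418 0.004 68.1
```

```text
1.1 d cm [ 23.1  -34.24   4.55] a deg [ -0.   -0.  -42.8]
1.1 d cm [ 33.02 -33.79  10.55] a deg [ -0.   -0.  -42.9]
1.1 d cm [ 33.02 -33.79  20.15] a deg [ -0.   -0.  -42.9]
```

Call:
play_rows(
  plan=[
    {"dx": 2.5,"dy": -3.8,"dz": 0.5,"ax": 0,"ay": 0,"az": -4},
    {"dx": 5.0,"dy": -7.7,"dz": 1.0,"ax": 0,"ay": 0,"az": -8},
    {"dx": 7.6,"dy": -11.5,"dz": 1.5,"ax": 0,"ay": 0,"az": -12},
    {"dx": 10.2,"dy": -15.4,"dz": 2.0,"ax": 0,"ay": 0,"az": -16},
    {"dx": 12.7,"dy": -19.2,"dz": 2.5,"ax": 0,"ay": 0,"az": -20},
  ],
  claw=9.0,
)

```text
t: 1.6
ee_pos: [0.3099, -0.3586, 0.1803]
eef_rot: [0.923, 0.385, 0.0, 0.0]
contact_force: [0.9, 0.5, 1.3]
grip_width: 0.958
grip_force: 0.0
```

```bash
python3 go.py 0.34 -0.18 0.16 68 0.4317 -0.1418 0.10 68.1 0.4317 -0.1418 0.004 68.1
```

```text
1.6 d cm [ 14.81 -10.41   2.03] a deg [ 2.000e-02 -0.000e+00 -2.266e+01]
1.6 d cm [23.98 -6.58  8.03] a deg [ 2.000e-02 -0.000e+00 -2.276e+01]
1.6 d cm [23.98 -6.58 17.63] a deg [ 2.000e-02 -0.000e+00 -2.276e+01]
```

Call:
play_rows(
  plan=[
    {"dx": 3.8,"dy": -2.6,"dz": 0.5,"ax": 0,"ay": 0,"az": -6},
    {"dx": 7.5,"dy": -5.2,"dz": 1.0,"ax": 0,"ay": 0,"az": -12},
    {"dx": 11.2,"dy": -7.8,"dz": 1.5,"ax": 0,"ay": 0,"az": -18},
    {"dx": 14.8,"dy": -10.4,"dz": 2.0,"ax": 0,"ay": 0,"az": -22.8},
    {"dx": 18.0,"dy": -9.0,"dz": 4.0,"ax": 0,"ay": 0,"az": -22.8},
  ],
)

```text
t: 2.1
ee_pos: [0.3736, -0.1674, 0.1434]
eef_rot: [0.828, 0.56, 0.001, 0.004]
contact_force: [1.0, -0.5, 1.3]
grip_width: 0.956
grip_force: 0.0
```

```bash
python3 go.py 0.4317 -0.1418 0.06 68.1 0.4317 -0.1418 0.004 68.1
```

```text
2.1 d cm [4.56 4.37 8.36] a deg [0.49 0.16 0.05]
2.1 d cm [ 4.58  4.32 13.96] a deg [0.49 0.16 0.05]
```

Call:
play_rows(
  plan=[
    {"dx": 2.5,"dy": 2.2,"dz": 2,"ax": 0,"ay": 0,"az": 0},
    {"dx": 4.5,"dy": 4.3,"dz": 5,"ax": 0,"ay": 0,"az": 0},
    {"dx": 4.5,"dy": 4.3,"dz": 8,"ax": 0,"ay": 0,"az": 0},
    {"dx": 4.5,"dy": 4.3,"dz": 8,"ax": 0,"ay": 0,"az": 0},
    {"dx": 4.5,"dy": 4.3,"dz": 8,"ax": 0,"ay": 0,"az": 0},
  ],
)

```text
t: 2.6
ee_pos: [0.4294, -0.1436, 0.0607]
eef_rot: [0.829, 0.559, -0.0, -0.0]
contact_force: [0.6, 0.4, 1.1]
grip_width: 0.957
grip_force: 0.0
```

```bash
python3 go.py 0.4317 -0.1418 0.004 68.1
```

```text
2.6 d cm [0.25 0.15 5.67] a deg [-0.05 -0.01 -0.11]
```

Call:
play_rows(
  plan=[
    {"dx": 0.25,"dy": 0.15,"dz": 2,"ax": 0,"ay": 0,"az": 0},
    {"dx": 0.25,"dy": 0.15,"dz": 4,"ax": 0,"ay": 0,"az": 0},
    {"dx": 0.25,"dy": 0.15,"dz": 5.6,"ax": 0,"ay": 0,"az": 0},
    {"dx": 0.25,"dy": 0.15,"dz": 5.6,"ax": 0,"ay": 0,"az": 0},
  ],
)

```text
t: 3.0
ee_pos: [0.4315, -0.1422, 0.0047]
eef_rot: [0.829, 0.559, -0.0, -0.0]
contact_force: [0.4, 0.5, -0.7]
grip_width: 0.96
grip_force: 0.0
```

Call:
play_rows(
  plan=[
    {"dx": 0,"dy": 0,"dz": 0,"ax": 0,"ay": 0,"az": 0},
    {"dx": 0,"dy": 0,"dz": 0,"ax": 0,"ay": 0,"az": 0},
    {"dx": 0,"dy": 0,"dz": 0,"ax": 0,"ay": 0,"az": 0},
    {"dx": 0,"dy": 0,"dz": 0,"ax": 0,"ay": 0,"az": 0},
    {"dx": 0,"dy": 0,"dz": 0,"ax": 0,"ay": 0,"az": 0},
  ],
  claw=4.0,
  newtons=25,
)

```text
t: 3.5
ee_pos: [0.4322, -0.142, 0.0049]
eef_rot: [0.829, 0.559, 0.0, 0.0]
contact_force: [0.5, -0.1, 0.1]
grip_width: 0.565
grip_force: 0.0
```

Call:
play_rows(
  plan=[
    {"dx": 0,"dy": 0,"dz": 0,"ax": 0,"ay": 0,"az": 0},
    {"dx": 0,"dy": 0,"dz": 0,"ax": 0,"ay": 0,"az": 0},
    {"dx": 0,"dy": 0,"dz": 0,"ax": 0,"ay": 0,"az": 0},
  ],
)

```text
t: 3.8
ee_pos: [0.432, -0.1419, 0.0047]
eef_rot: [0.829, 0.559, -0.0, -0.0]
contact_force: [-3.3, 0.6, 5.9]
grip_width: 0.528
grip_force: 25.0
```

```bash
python3 go.py 0.4317 -0.1418 0.15 68.1
```

```text
3.8 d cm [-1.000e-02 -3.000e-02 -1.453e+01] a deg [-0.01  0.   -0.1 ]
```

Call:
play_rows(
  plan=[
    {"dx": 0,"dy": 0,"dz": -2,"ax": 0,"ay": 0,"az": 0},
    {"dx": 0,"dy": 0,"dz": -5,"ax": 0,"ay": 0,"az": 0},
    {"dx": 0,"dy": 0,"dz": -9,"ax": 0,"ay": 0,"az": 0},
    {"dx": 0,"dy": 0,"dz": -12,"ax": 0,"ay": 0,"az": 0},
    {"dx": 0,"dy": 0,"dz": -12,"ax": 0,"ay": 0,"az": 0},
  ],
)

```text
t: 4.3
ee_pos: [0.4347, -0.1435, 0.1286]
eef_rot: [0.829, 0.559, 0.002, 0.004]
contact_force: [0.8, -0.7, -1.3]
grip_width: 0.533
grip_force: 25.0
```

```bash
python3 go.py 0.455 0.0 0.13 77 0.5105 0.3129 0.13 94.1
```

```text
4.3 d cm [14.06 -3.49 -0.19] a deg [ 0.51  0.13 -9.  ]
4.3 d cm [ 45.15 -10.06  -0.3 ] a deg [  0.49   0.2  -26.1 ]
```

Call:
play_rows(
  plan=[
    {"dx": 3,"dy": -0.7,"dz": 0,"ax": 0,"ay": 0,"az": -2},
    {"dx": 7,"dy": -1.6,"dz": 0,"ax": 0,"ay": 0,"az": -4},
    {"dx": 11.5,"dy": -2.6,"dz": 0,"ax": 0,"ay": 0,"az": -7},
    {"dx": 16,"dy": -3.6,"dz": 0,"ax": 0,"ay": 0,"az": -10},
    {"dx": 20.5,"dy": -4.6,"dz": 0,"ax": 0,"ay": 0,"az": -13},
  ],
)

```text
t: 4.8
ee_pos: [0.465, 0.0673, 0.1225]
eef_rot: [0.76, 0.65, -0.001, -0.001]
contact_force: [1.1, 0.4, -1.1]
grip_width: 0.529
grip_force: 25.0
```

```bash
python3 go.py 0.5105 0.3129 0.13 94.1
```

```text
4.8 d cm [24.97  0.69 -0.75] a deg [-1.300e-01 -1.000e-02 -1.301e+01]
```

Call:
play_rows(
  plan=[
    {"dx": 4.8,"dy": 0.1,"dz": -0.2,"ax": 0,"ay": 0,"az": -3},
    {"dx": 9.6,"dy": 0.2,"dz": -0.4,"ax": 0,"ay": 0,"az": -6},
    {"dx": 14.4,"dy": 0.4,"dz": -0.6,"ax": 0,"ay": 0,"az": -9},
    {"dx": 19,"dy": 0.5,"dz": -0.7,"ax": 0,"ay": 0,"az": -11.5},
    {"dx": 22.5,"dy": 0.6,"dz": -0.7,"ax": 0,"ay": 0,"az": -13},
  ],
)

```text
t: 5.3
ee_pos: [0.5062, 0.2891, 0.1292]
eef_rot: [0.681, 0.732, -0.001, -0.001]
contact_force: [-0.1, -0.5, -1.3]
grip_width: 0.534
grip_force: 25.0
```

Call:
play_rows(
  plan=[
    {"dx": 2,"dy": 0,"dz": 2,"ax": 0,"ay": 0,"az": 0},
    {"dx": 2,"dy": 0,"dz": 4,"ax": 0,"ay": 0,"az": 0},
    {"dx": 2,"dy": 0,"dz": 6,"ax": 0,"ay": 0,"az": 0},
    {"dx": 2,"dy": 0,"dz": 6,"ax": 0,"ay": 0,"az": 0},
    {"dx": 2,"dy": 0,"dz": 6,"ax": 0,"ay": 0,"az": 0},
  ],
)

```text
t: 5.8
ee_pos: [0.5049, 0.3063, 0.07]
eef_rot: [0.682, 0.731, -0.001, -0.001]
contact_force: [0.9, 0.5, -1.6]
grip_width: 0.527
grip_force: 25.0
```

```bash
python3 - <<'E'
from fit import *
from go import go
go(0.5105,.3129,.0045,94.1)
t=r.snapshot("top");s=r.snapshot("scene")
for v in(t,s):
    print(fit([(v,tube(v))],TU,[.505,.403,-1.6]))
    print([(np.round(d["position"],3),d["confidence"]) for d in r.find_in(v,"chock")])
a=cv2.resize(crop(t,105,165,90,75,4),(400,333));b=cv2.resize(s["color"][160:290,130:290,::-1],(400,333),interpolation=cv2.INTER_CUBIC)
cv2.imwrite("pics/c2.png",np.hstack([a,b]))
E
```

```text
5.8 d cm [0.62 0.62 6.55] a deg [-0.15  0.04 -0.11]
(array([ 0.50610453,  0.39281642, -1.38560656]), np.float64(0.8031691012626888))
[]
(array([ 0.5059387 ,  0.40421439, -1.51547296]), np.float64(0.05795308324260118))
[(array([0.504, 0.333, 0.086]), 0.65)]
```

View pics/c2.png

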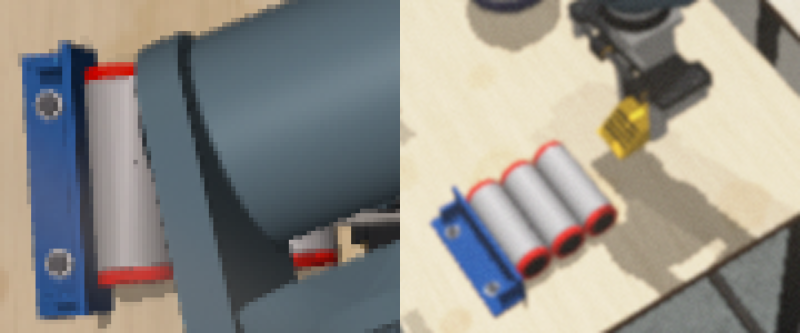

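Call:
play_rows(
  plan=[
    {"dx": 0.6,"dy": 0.6,"dz": 2,"ax": 0,"ay": 0,"az": 0},
    {"dx": 0.6,"dy": 0.6,"dz": 4,"ax": 0,"ay": 0,"az": 0},
    {"dx": 0.6,"dy": 0.6,"dz": 5.5,"ax": 0,"ay": 0,"az": 0},
    {"dx": 0.6,"dy": 0.6,"dz": 6,"ax": 0,"ay": 0,"az": 0},
    {"dx": 0.6,"dy": 0.6,"dz": 6,"ax": 0,"ay": 0,"az": 0},
  ],
)

```text
t: 6.6
ee_pos: [0.5109, 0.3129, 0.0108]
eef_rot: [0.682, 0.731, -0.001, -0.0]
contact_force: [0.1, -0.3, -0.9]
grip_width: 0.527
grip_force: 25.0
```

```bash
python3 - <<'E'
from fit import *
from go import go
go(0.5105,.3129,.0047,94.1)
s=r.snapshot("scene")
m=yellow(s,[.509,.33,.02],18)
M=CH+[0,0,.006]
p,e=fit([(s,m)],M,[.509,.33,1.64]);print(p,e)
x,y=map(int,proj(s,[.509,.33,.02])[0]);x-=40;y-=30
b=crop(s,x,y,80,60,10);cv2.imwrite("pics/c3a.png",b)
b2=b.copy();draw(b2,s,M,p,x,y,10);cv2.imwrite("pics/c3.png",b2)
E
```

```text
6.6 d cm [ 0.01 -0.04  0.62] a deg [-0.08  0.02 -0.11]
[0.51070403 0.33410544 1.54384603] 0.34733663846125173
```

View pics/c3.png

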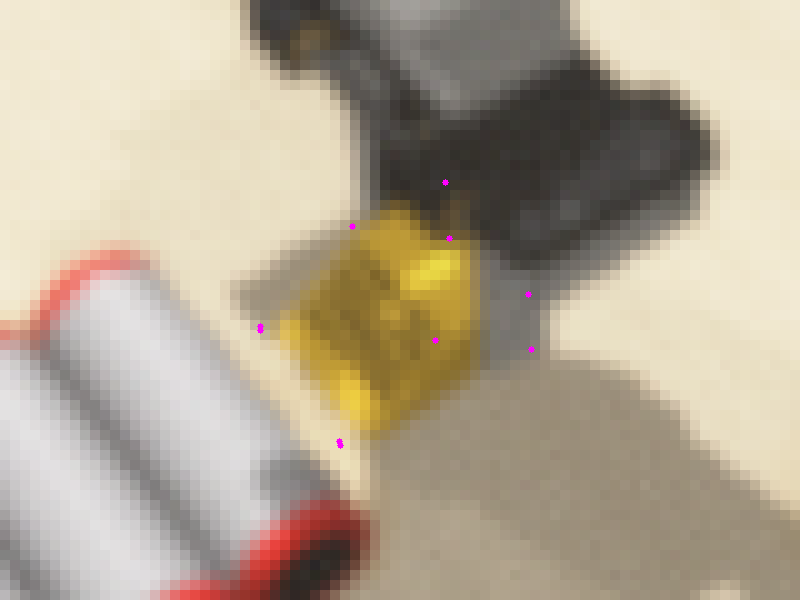

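Call:
play_rows(
  plan=[
    {"dx": 0,"dy": 0,"dz": 0.2,"ax": 0,"ay": 0,"az": 0},
    {"dx": 0,"dy": 0,"dz": 0.4,"ax": 0,"ay": 0,"az": 0},
    {"dx": 0,"dy": 0,"dz": 0.55,"ax": 0,"ay": 0,"az": 0},
    {"dx": 0,"dy": 0,"dz": 0.6,"ax": 0,"ay": 0,"az": 0},
    {"dx": 0,"dy": 0,"dz": 0.6,"ax": 0,"ay": 0,"az": 0},
  ],
)

```text
t: 7.15
ee_pos: [0.5114, 0.3131, 0.0055]
eef_rot: [0.682, 0.731, -0.0, 0.0]
contact_force: [0.4, 0.5, -0.9]
grip_width: 0.531
grip_force: 25.0
```

```bash
python3 - <<'E'
from fit import *
from go import go
go(0.5105,.3129,.0047,94.1)
s=r.snapshot("scene")
p=[.5094,.330,1.642]
x,y=map(int,proj(s,[.509,.33,.02])[0]);x-=40;y-=30
b2=crop(s,x,y,80,60,10);draw(b2,s,CH,p,x,y,10);draw(b2,s,TU,[.5045,.4045,-1.5],x,y,10);cv2.imwrite("pics/c4.png",b2)
E
```

```text
7.15 d cm [-0.01 -0.09  0.08] a deg [-0.   0.  -0.1]
```

View pics/c4.png

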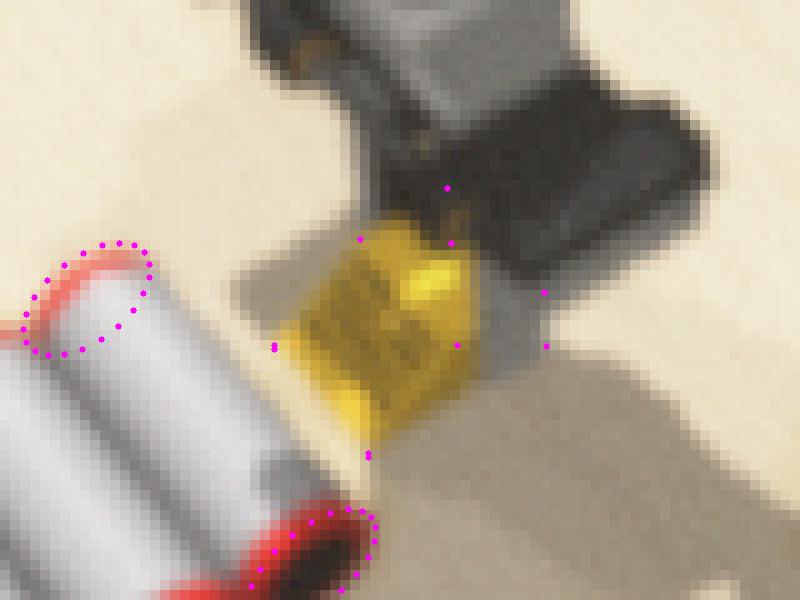

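Call:
play_rows(
  plan=[
    {"dx": 0,"dy": -0.1,"dz": 0.1,"ax": 0,"ay": 0,"az": 0},
    {"dx": 0.8,"dy": -0.1,"dz": 0.1,"ax": 0,"ay": 0,"az": 0},
    {"dx": 1.6,"dy": -0.1,"dz": 0.1,"ax": 0,"ay": 0,"az": 0},
    {"dx": 2.3,"dy": -0.1,"dz": 0.1,"ax": 0,"ay": 0,"az": 0},
    {"dx": 2.6,"dy": -0.1,"dz": 0.1,"ax": 0,"ay": 0,"az": 0},
  ],
)

```text
t: 7.7
ee_pos: [0.5087, 0.3399, 0.0047]
eef_rot: [0.682, 0.732, 0.0, 0.0]
contact_force: [0.3, -2.7, 3.2]
grip_width: 0.531
grip_force: 25.0
```

Call:
play_rows(
  plan=[
    {"dx": 0.1,"dy": 0,"dz": 0,"ax": 0,"ay": 0,"az": 0},
    {"dx": 0.2,"dy": 0,"dz": 0,"ax": 0,"ay": 0,"az": 0},
    {"dx": 0.3,"dy": 0,"dz": 0,"ax": 0,"ay": 0,"az": 0},
    {"dx": 0.3,"dy": 0,"dz": 0,"ax": 0,"ay": 0,"az": 0},
  ],
)

```text
t: 8.1
ee_pos: [0.5087, 0.342, 0.0047]
eef_rot: [0.682, 0.731, 0.0, 0.0]
contact_force: [-0.6, -2.2, 3.0]
grip_width: 0.53
grip_force: 25.0
```

Call:
play_rows(
  plan=[
    {"dx": 0.1,"dy": 0,"dz": 0,"ax": 0,"ay": 0,"az": 0},
    {"dx": 0.2,"dy": 0,"dz": 0,"ax": 0,"ay": 0,"az": 0},
    {"dx": 0.2,"dy": 0,"dz": 0,"ax": 0,"ay": 0,"az": 0},
  ],
)

```text
t: 8.4
ee_pos: [0.5086, 0.344, 0.0048]
eef_rot: [0.682, 0.731, 0.0, 0.0]
contact_force: [0.6, -2.9, 6.9]
grip_width: 0.53
grip_force: 25.0
```

```bash
python3 - <<'E'
from fit import *
from go import go
go(0.5105,.3449,.0047,94.1)
s=r.snapshot("scene")
q,e=fit([(s,tube(s))],TU,[.505,.403,-1.6]);print(q,e)
p=[.507,.362,1.642]
x,y=map(int,proj(s,[.509,.36,.02])[0]);x-=40;y-=30
b2=crop(s,x,y,80,60,10);draw(b2,s,TU,q,x,y,10);cv2.imwrite("pics/c5.png",b2)
E
```

```text
8.4 d cm [0.07 0.2  0.01] a deg [ 0.04 -0.   -0.1 ]
[ 0.50537178  0.40413647 -1.51499481] 0.08368398774991903
```

View pics/c5.png

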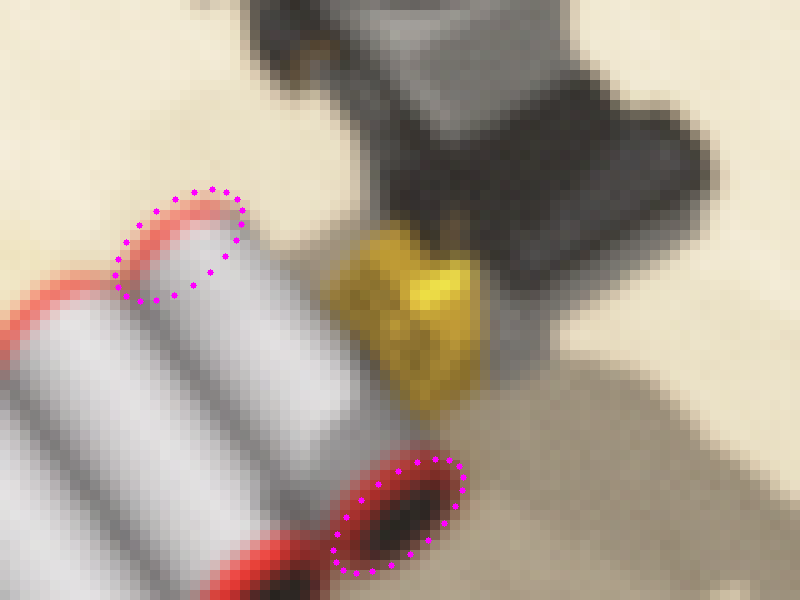

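Call:
play_rows(
  plan=[
    {"dx": 0.1,"dy": 0,"dz": 0,"ax": 0,"ay": 0,"az": 0},
    {"dx": 0.1,"dy": 0,"dz": 0,"ax": 0,"ay": 0,"az": 0},
    {"dx": 0.1,"dy": 0,"dz": 0,"ax": 0,"ay": 0,"az": 0},
  ],
)

```text
t: 8.8
ee_pos: [0.5085, 0.345, 0.0048]
eef_rot: [0.682, 0.731, 0.0, 0.0]
contact_force: [0.4, -3.1, 5.9]
grip_width: 0.532
grip_force: 25.0
```

Call:
play_rows(
  plan=[
    {"dx": 0.1,"dy": 0,"dz": 0,"ax": 0,"ay": 0,"az": 0},
    {"dx": 0.1,"dy": 0,"dz": 0,"ax": 0,"ay": 0,"az": 0},
    {"dx": 0.1,"dy": 0,"dz": 0,"ax": 0,"ay": 0,"az": 0},
  ],
)

```text
t: 9.1
ee_pos: [0.5084, 0.3459, 0.0047]
eef_rot: [0.682, 0.731, 0.0, 0.0]
contact_force: [-0.2, -3.4, 5.2]
grip_width: 0.53
grip_force: 25.0
```

Call:
play_rows(
  plan=[
    {"dx": 0.1,"dy": 0,"dz": 0,"ax": 0,"ay": 0,"az": 0},
    {"dx": 0.1,"dy": 0,"dz": 0,"ax": 0,"ay": 0,"az": 0},
    {"dx": 0.1,"dy": 0,"dz": 0,"ax": 0,"ay": 0,"az": 0},
  ],
)

```text
t: 9.4
ee_pos: [0.5084, 0.3468, 0.0047]
eef_rot: [0.682, 0.731, 0.0, 0.0]
contact_force: [0.4, -4.0, 5.4]
grip_width: 0.531
grip_force: 25.0
```

Call:
play_rows(
  plan=[
    {"dx": 0.1,"dy": 0,"dz": 0,"ax": 0,"ay": 0,"az": 0},
    {"dx": 0.1,"dy": 0,"dz": 0,"ax": 0,"ay": 0,"az": 0},
    {"dx": 0.1,"dy": 0,"dz": 0,"ax": 0,"ay": 0,"az": 0},
  ],
)

```text
t: 9.7
ee_pos: [0.5083, 0.3471, 0.0047]
eef_rot: [0.682, 0.731, -0.001, 0.001]
contact_force: [0.0, -6.6, 6.5]
grip_width: 0.533
grip_force: 25.0
```

```bash
python3 - <<'E'
from fit import *
for _ in range(2):
    s=r.snapshot("scene");print(fit([(s,tube(s))],TU,[.505,.403,-1.6]),r.state()["contact_force"])
E
```

```text
(array([ 0.5040945 ,  0.40569774, -1.48230133]), np.float64(0.08831085420680795)) [ 0.41075933 -7.06590218  6.53381888]
(array([ 0.50499115,  0.40602298, -1.51324679]), np.float64(0.0651942456731126)) [ 0.45325358 -6.68969178  7.90685218]
```

Call:
play_rows(
  plan=[
    {"dx": 0,"dy": 0,"dz": 0,"ax": 0,"ay": 0,"az": 0},
    {"dx": 0,"dy": 0,"dz": 0,"ax": 0,"ay": 0,"az": 0},
    {"dx": 0,"dy": 0,"dz": 0,"ax": 0,"ay": 0,"az": 0},
    {"dx": 0,"dy": 0,"dz": 0,"ax": 0,"ay": 0,"az": 0},
    {"dx": 0,"dy": 0,"dz": 0,"ax": 0,"ay": 0,"az": 0},
  ],
  claw=8.0,
)

```text
t: 10.4
ee_pos: [0.5077, 0.3481, 0.0042]
eef_rot: [0.682, 0.731, -0.0, -0.0]
contact_force: [-0.3, 0.1, 0.3]
grip_width: 0.849
grip_force: 0.0
```

Call:
play_rows(
  plan=[
    {"dx": 0,"dy": 0,"dz": -1,"ax": 0,"ay": 0,"az": 0},
    {"dx": 0,"dy": 0,"dz": -3,"ax": 0,"ay": 0,"az": 0},
    {"dx": 0,"dy": 0,"dz": -6,"ax": 0,"ay": 0,"az": 0},
    {"dx": 0,"dy": 0,"dz": -10,"ax": 0,"ay": 0,"az": 0},
    {"dx": -2,"dy": 0,"dz": -13,"ax": 0,"ay": 0,"az": 0},
  ],
)

```text
t: 10.9
ee_pos: [0.5099, 0.3295, 0.1379]
eef_rot: [0.681, 0.732, 0.002, 0.0]
contact_force: [0.3, -0.2, 0.7]
grip_width: 0.85
grip_force: 0.0
```

Call:
play_rows(
  plan=[
    {"dx": -4,"dy": 0,"dz": 0,"ax": 0,"ay": 0,"az": 0},
    {"dx": -9,"dy": 0,"dz": 0,"ax": 0,"ay": 0,"az": 0},
    {"dx": -14,"dy": 0,"dz": 0,"ax": 0,"ay": 0,"az": 0},
    {"dx": -19,"dy": 0,"dz": 0,"ax": 0,"ay": 0,"az": 0},
    {"dx": -24,"dy": 0,"dz": 0,"ax": 0,"ay": 0,"az": 0},
  ],
)

```text
t: 11.4
ee_pos: [0.5262, 0.0868, 0.1355]
eef_rot: [0.682, 0.731, 0.001, 0.001]
contact_force: [0.4, 0.0, 0.4]
grip_width: 0.853
grip_force: 0.0
```

```bash
python3 - <<'E'
from fit import *
t=r.snapshot("top");s=r.snapshot("scene")
q,e=fit([(t,tube(t))],TU,[.505,.403,-1.5]);print("tube",q,e)
for v in([t],[s]):
    p,e=fit([(k,yellow(k,[.507,.362,.02],22)) for k in v],CH,[.507,.362,1.64]);print("chock",p,e)
    d=q[:2]-p[:2];print("x of tube in chock",d@[np.cos(p[2]),np.sin(p[2])])
a=cv2.resize(crop(t,105,165,110,75,4),(400,273));b=cv2.resize(s["color"][190:290,140:286,::-1],(400,273),interpolation=cv2.INTER_CUBIC)
cv2.imwrite("pics/c6.png",np.hstack([a,b]))
E
```

```text
tube [ 0.50359506  0.40682188 -1.50379338] 0.03839100757292768
chock [0.50782461 0.36209994 1.62090477] 0.1304507042253521
x of tube in chock 0.04487765492921521
chock [0.51122044 0.35533406 1.719409  ] 0.4127367112670908
x of tube in chock 0.05204935788649068
```

View pics/c6.png

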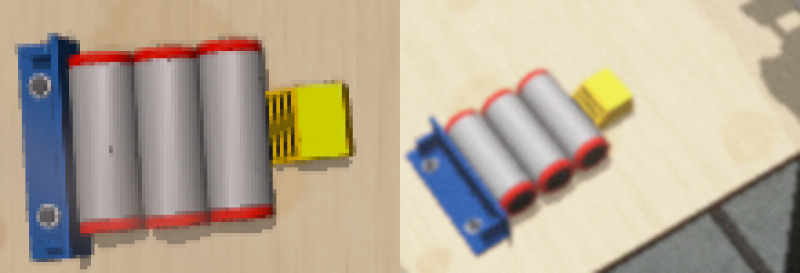

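The picture shows the chock flat against the last tube, square and centred, with the row closed.

```bash
python3 -c "
from cell import r
print(r.sign_off())"
```

```text
the job is handed in; nothing more can be done
None
```

The chock sits snug, flat and square under the last tube at its middle, the row is closed and the gripper has let go; the spacer was not touched, and the job was handed in at about 11.5 s (no verdict was returned).

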